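Jam the pastry case door shut with a wedge

ROBOT

A 6-joint arm with a two-finger parallel gripper is mounted at the origin on a cart in front of the work surface, level with it; the furniture and walls round the work are solid. World frame = base frame: x ahead of the robot, y to its left, z up, the work surface at z = 0. Lengths are in m, angles in rad, forces in N, time in s.
With the tool pointing down it reaches from about 0.325 to 0.9 m from the base axis. Payload 3.5 kg.
Tool frame: the origin (TCP) lies midway between the tips of the shut fingers; the grasp point (between the pads) lies 19 mm behind it (manip.grip_depth is the distance from the TCP to the grasp point, in m); z points along the fingers, y is the line along which they close (so a half turn about z gives the same grasp; the last joint's range is limited). The gripper opens to 85 mm and grips with 20 to 120 N. Pads are 22 mm wide; open, the fingers measure 114 mm over their backs; the gripper's body (76 mm by 85 mm) begins 54 mm behind the grasp point. The pads swing forward as they close: fully open they stand 13 mm farther back than shut.
Start: joints at [-1.291, 0.276, -0.026, 1.268, 0, 1.467], TCP at [0.233, -0.58, 0.231] pointing down, gripper open.
Joint ranges: [-3.12, 3.12], [-0.85, 1.88], [-1.08, 1.24], [-1.95, 2.15], [-1.57, 1.53], [-3.14, 3.14]. Speed limits (rad/s): [2.57, 2.57, 3.14, 3.14, 3.14, 3.14].

INTERFACE

Orientations are given as a unit quaternion [x, y, z, w].
In Python, from plant import manip gives the robot as it stands. Calls block until the motion is done:
- manip.movep(position, orientation): joint-space move of the TCP to a pose.
- manip.move_l(position, rot=None, feed=0.15): straight line of the TCP; rot=None keeps the orientation; feed is the mean speed in m/s.
- manip.movej(angles): joint-space move.
- manip.open_gripper() and manip.grasp(force=None): open the fingers fully, or close them until they stop; force is the grip in N (None keeps the last).
- manip.wait(seconds).
- manip.inverse_kinematics(position, orientation): joint angles nearest the present ones, or None.
- manip.state(): the state.
- manip.read_camera(name): name is "scene" or "side" or "wrist"; returns the picture (384x512x3 uint8, red, green, blue); there is no depth.
- manip.get_calibration(name): a dict with "mtx" (3x3 intrinsics, pixels), "R" (3x3) and "t" (3): a world point X has camera coordinates R X + t. Camera axes: x right, y down, z forward; pixel columns grow to the right and rows downward; lengths in m; the calibration is good to about 2 mm. A picture is of the moment at which its call begins: read the wrist's pose just before it. get_calibration takes no time and is no camera call; for the wrist camera it gives the pose at the moment of the call.
A pose or a line that the arm cannot do raises manip.IKError and nothing moves.
- manip.finish_job(): hands the job in; it is judged then, once.
The state is a dict: "time": time; "qpos": joint angles; "joint_velocities": joint speeds; "joint_torque": joint torques, N m; "ee_pos": TCP position; "tool_rot": TCP orientation; "force": force on the tool from outside, world axes, zero at the start; "torque": the same for the moment, N m; "finger_gap": finger opening in m; "gripper_force": force on a finger pad.
Only numpy, scipy, OpenCV 4.12 (cv2) and the standard library are available. Lean on these libraries where they do the work, as an engineer would, in place of code of your own. Each camera call takes 0.05 s, during which the arm holds its last target. There are 200 camera calls.

TASK

The worn push catch of the small glass pastry case keeps nudging its door ajar. Take the rubber wedge and work it, thin end first, flat and square to the door, in under the door's unhinged right-hand half, so that it pushes the door shut and then jams it tight, carrying the door without being rammed. Let go and leave all else on the counter where it stands.

Things in the scene. Friction and masses are not known exactly. Their poses are not given: they have to be found in the camera images.
- wedge: Loose dark rubber door wedge, 130 long x 42 wide, about 0.12 kg, friction on wood about 0.6. Flat underside; the top slopes straight from 27 high at the tail (own -x end) to 4 at the thin nose (+x end), 10 degrees. Origin at the centre of the underside, x towards the nose, y across, z up. Best gripped across its 42 mm width near the thick tail.
- wedge_nose (a point): Middle of the lower edge of the wedge's thin end (own x = 65, z = 0). The gap under the door is anything from 10 to 15 mm, so feel for it. The door sits on its hinges by its weight (5 N); lifted, it gives 1 mm per 12 N. Tight: the wedge presses up on it with over 5 N; that takes a push of 10 N, or up to 18 N if the tool also bears down. Pressing over 28 N strains the hinges.
- pastry_case: Fixed oak and glass pastry case, 120 deep x 280 wide x 262 high, standing angled. Origin on the counter under the middle of the carcass; the door side is own -x, own +y is left when facing the door. Carcass front at own x = -60; hinge line at x = -78, y = 140. Under it the space is free for 66 mm behind the carcass front (24 mm high), then a plinth.
- door_swing (a joint): Swing of the case's door (280 wide, 230 high, 18 thick, 0.5 kg; hinged at its left end), rad. 0: shut, outer face at the case's own x = -78; grows as the right end comes out. Let go, the catch pushes it ajar to about 0.13 to 0.19; to hold it shut takes 0.1 N m. A steel pull bar (12 thick) runs across the door 46 mm before its face, 140 mm up: lean the tool back 25 to 40 degrees under it.
- lid_stack: Bystander: stack of white cup lids, 74 across x 45 high, near the wedge. Origin under its centre.
- reusable_cup: Bystander: lidded cup with a cork band, 73 across x 100 high. Origin under its centre.
- service_bell: Bystander: counter bell, 74 across x 50 high. Origin under its centre.
- milk_jug: Bystander: small steel milk jug, 80 x 74 x 76 high. Origin under its centre.
- card_terminal: Bystander: card terminal, 165 x 72 x 102. Origin under its centre.

How it is judged:
By the outcome, as a careful person would: the job done as asked, in the order asked, and still so for the second after the job is handed in, with the robot touching nothing.
It also fails if it takes over 51 s, if anything falls off the work surface, if the arm or the gripper's body presses on something with over 40 N, if the wrist force passes 120 N, or if a joint passes its speed limit or range.

## Working session

There is one attempt and no reset: what is moved stays moved. The work goes in short steps, each a Python script; the robot and the scene stay as the last script left them, time stands still between calls to the robot, and variables do not carry over. Pictures are saved under pics/ and viewed, at most 10 in all, crops included, and the job is handed in when it is done.

```bash
ls; mkdir -p pics
python3 - <<'E'
from plant import manip
import cv2,numpy as np
for n in ("scene","side","wrist"):
    c=manip.get_calibration(n); print(n,np.round(c["mtx"],1).tolist(),np.round(-c["R"].T@c["t"],3),np.round(c["R"][2],2))
    cv2.imwrite(f"pics/{n}0.png",manip.read_camera(n)[:,:,::-1])
s=manip.state();print(s["time"],s["tool_rot"],s["force"],manip.grip_depth)
E
```

```text
pics
scene [[399.1, 0.0, 255.0], [0.0, 399.1, 194.1], [0.0, 0.0, 1.0]] [ 1.07  -0.034  1.075] [-0.47  0.01 -0.88]
side [[430.4, 0.0, 256.8], [0.0, 430.4, 191.9], [0.0, 0.0, 1.0]] [-0.527  0.32   0.757] [ 0.81 -0.25 -0.53]
wrist [[300.1, 0.0, 249.7], [0.0, 300.1, 189.3], [0.0, 0.0, 1.0]] [ 0.295 -0.554  0.373] [-0.24 -0.1  -0.97]
0.15 [ 9.81741207e-01  1.90219437e-01 -8.61797473e-05 -8.72676687e-04] [-0.19876911  0.3966826  -0.40582264] 0.0187
```

View pics/scene0.png

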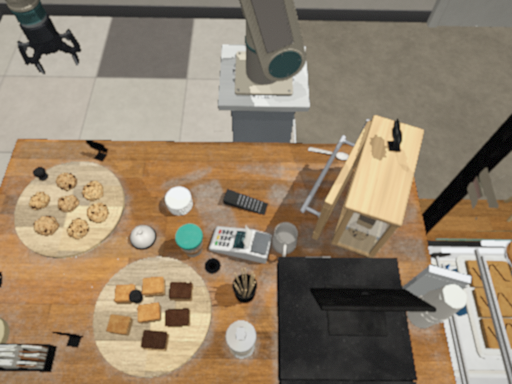

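View pics/side0.png

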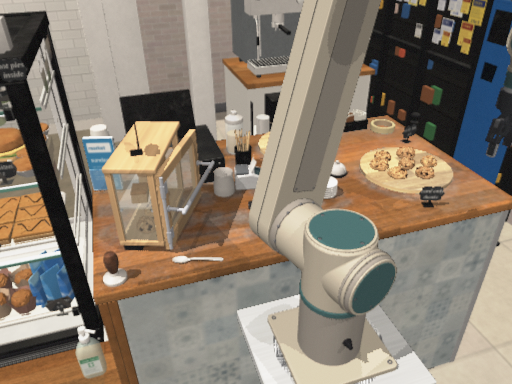

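Scene view: the case is at about (375,190) with its door ajar on the left side, free end near (320,232). The wedge is the dark bar at (245,202), with the lids at (179,200), the jug at (285,237) and the terminal at (241,243). I'll enlarge this region.

Run:
```python
import cv2
a=cv2.imread("pics/scene0.png")
cv2.imwrite("pics/c1.png",cv2.resize(a[110:265,205:430],None,fx=3.5,fy=3.5,interpolation=cv2.INTER_CUBIC))
```

```text
(no output)
```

View pics/c1.png

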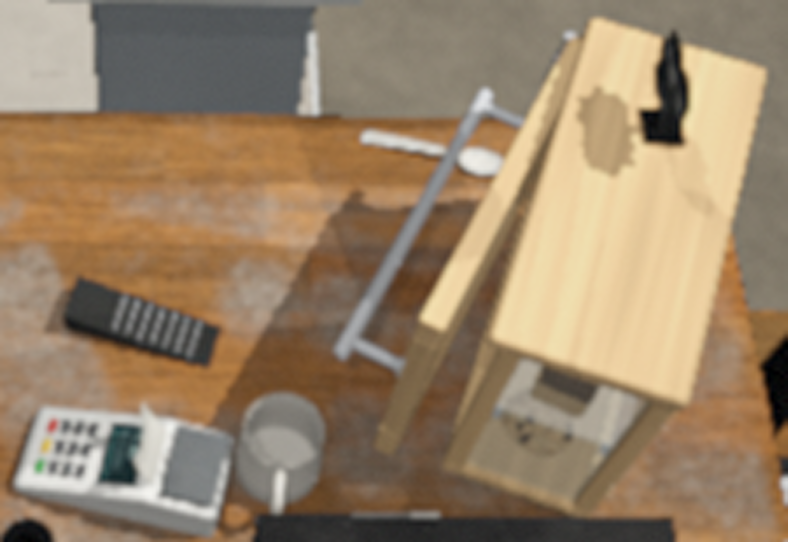

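Wedge in the crop: plain end near (70,305), ribbed end near (213,348). Case top corners: (593,17), (767,68), (690,402), (492,335).

```bash
cat > h.py <<'E'
import numpy as np, cv2
from plant import manip
from scipy.spatial.transform import Rotation as Rn
def ray(cal,uv,z):
    d=cal["R"].T@np.linalg.inv(cal["mtx"])@np.array([uv[0],uv[1],1.]); o=-cal["R"].T@cal["t"]
    return o+d*(z-o[2])/d[2]
def proj(cal,X):
    p=cal["mtx"]@(cal["R"]@np.asarray(X,float)+cal["t"]); return p[:2]/p[2]
def fit2(own,w):
    own=np.array(own);w=np.array(w)[:,:2];a=own-own.mean(0);b=w-w.mean(0)
    th=np.arctan2((a[:,0]*b[:,1]-a[:,1]*b[:,0]).sum(),(a*b).sum())
    R=np.array([[np.cos(th),-np.sin(th)],[np.sin(th),np.cos(th)]]);t=w.mean(0)-R@own.mean(0)
    return th,t,w-(own@R.T+t)
E
python3 - <<'E'
from h import *
c=manip.get_calibration("scene")
f=lambda u,z:ray(c,(205+(u[0]+.5)/3.5-.5,110+(u[1]+.5)/3.5-.5),z)
T=[f(u,.262) for u in [(593,17),(767,68),(690,402),(492,335)]]
print(np.round(T,3), [np.linalg.norm(T[i]-T[i-1]).round(3) for i in range(4)])
th,t,r=fit2([(-.06,.14),(.06,.14),(.06,-.14),(-.06,-.14)],T);print(th,t,r.round(4).tolist())
R=np.array([[np.cos(th),-np.sin(th)],[np.sin(th),np.cos(th)]])
H=R@[-.078,.14]+t; print("hinge",H)
# door free end top outer corner
d=f((425,325),.248)[:2]; print("door top",d, np.linalg.norm(d-H)); v=R.T@(d-H);print("swing",np.arctan2(-v[0],-v[1]))
d=f((380,450),.0125)[:2]; print("door bottom",d, np.linalg.norm(d-H)); v=R.T@(d-H);print("swing",np.arctan2(-v[0],-v[1]))
for n,u,z in [("tailtop",(82,280),.027),("tailtop2",(68,322),.027),("nose1",(218,330),.004),("nose2",(208,363),.004),("lidsabs",(0,0),0),("jug",(280,470),0.02)]: print(n,f(u,z).round(4))
print("lids",ray(c,(179,200),.045))
E
```

```text
[[0.396 0.279 0.262]
 [0.44  0.4   0.262]
 [0.707 0.3   0.262]
 [0.661 0.178 0.262]] [np.float64(0.284), np.float64(0.129), np.float64(0.285), np.float64(0.13)]
1.212465919986118 [0.55121597 0.28920848] [[-0.0031, -0.0036], [-0.0008, 0.0053], [0.0036, 0.004], [0.0002, -0.0057]]
hinge [0.39275279 0.26526232]
door top [0.64781712 0.13782423] 0.28512853650900927
swing 0.10502210887106707
door bottom [0.64267829 0.14164753] 0.2788249873481563
swing 0.1009931467373303
tailtop [ 0.4971 -0.1071  0.027 ]
tailtop2 [ 0.5376 -0.1171  0.027 ]
nose1 [0.5312 0.01   0.004 ]
nose2 [0.5627 0.0015 0.004 ]
lidsabs [ 0.1707 -0.2029  0.    ]
jug [0.6643 0.0589 0.02  ]
lids [ 0.54379161 -0.24624033  0.045     ]
```

```bash
cat >> h.py <<'E'
def rot(th,a,s=1):
    x=np.array([np.cos(th),np.sin(th),0]);y=s*np.array([-np.sin(th),np.cos(th),0])
    z=np.sin(a)*x-np.cos(a)*np.array([0,0,1.]);return Rn.from_matrix(np.c_[np.cross(y,z),y,z]).as_quat()
E
python3 - <<'E'
from h import *
s=manip.state();c=manip.get_calibration("wrist");R=Rn.from_quat(s["tool_rot"]).as_matrix()
print("cam in tool",(R.T@(-c["R"].T@c["t"]-s["ee_pos"])).round(3),(R.T@c["R"][2]).round(3))
for sg in (1,-1):
  for a in (25,30,35,40):
    for p,th in (((.52,-.09,.01),1.32),((.52,-.09,.01),1.21),((.54,.05,.01),1.21),((.56,.1,.01),1.21),((.50,-.08,.2),1.21),((.52,.0,.15),1.21)):
      q=manip.inverse_kinematics(p,rot(th,np.radians(a),sg)); print(sg,a,p,None if q is None else np.round(q,2))
E
```

```text
cam in tool [ 0.067 -0.001 -0.143] [-0.26   0.     0.966]
1 25 (0.52, -0.09, 0.01) [-0.53  0.39 -0.47  0.84  0.42 -1.87]
1 25 (0.52, -0.09, 0.01) [-0.53  0.37 -0.51  0.78  0.43 -1.76]
1 25 (0.54, 0.05, 0.01) [-0.26  0.32 -0.57  0.63  0.43 -1.46]
1 25 (0.56, 0.1, 0.01) [-0.15  0.34 -0.55  0.59  0.43 -1.34]
1 25 (0.5, -0.08, 0.2) [-0.53  0.1  -0.37  1.18  0.43 -1.76]
1 25 (0.52, 0.0, 0.15) [-0.37  0.13 -0.46  0.99  0.44 -1.58]
1 30 (0.52, -0.09, 0.01) [-0.57  0.42 -0.45  0.87  0.5  -1.93]
1 30 (0.52, -0.09, 0.01) [-0.57  0.39 -0.5   0.8   0.51 -1.82]
1 30 (0.54, 0.05, 0.01) [-0.31  0.34 -0.59  0.61  0.52 -1.51]
1 30 (0.56, 0.1, 0.01) [-0.2   0.35 -0.57  0.56  0.52 -1.38]
1 30 (0.5, -0.08, 0.2) [-0.58  0.12 -0.37  1.2   0.51 -1.82]
1 30 (0.52, 0.0, 0.15) [-0.42  0.14 -0.47  0.99  0.52 -1.63]
1 35 (0.52, -0.09, 0.01) [-0.6   0.46 -0.44  0.91  0.57 -1.99]
1 35 (0.52, -0.09, 0.01) [-0.61  0.43 -0.49  0.83  0.59 -1.88]
1 35 (0.54, 0.05, 0.01) [-0.35  0.36 -0.6   0.61  0.61 -1.56]
1 35 (0.56, 0.1, 0.01) [-0.24  0.37 -0.59  0.53  0.61 -1.42]
1 35 (0.5, -0.08, 0.2) [-0.62  0.15 -0.37  1.23  0.
[... 1249 characters left out ...]
.57  1.15]
-1 35 (0.52, -0.09, 0.01) [-0.61  0.43 -0.49  0.83  0.59  1.26]
-1 35 (0.54, 0.05, 0.01) [-0.35  0.36 -0.6   0.61  0.61  1.59]
-1 35 (0.56, 0.1, 0.01) [-0.24  0.37 -0.59  0.53  0.61  1.72]
-1 35 (0.5, -0.08, 0.2) [-0.62  0.15 -0.37  1.23  0.59  1.26]
-1 35 (0.52, 0.0, 0.15) [-0.46  0.16 -0.48  1.    0.61  1.45]
-1 40 (0.52, -0.09, 0.01) [-0.64  0.5  -0.42  0.96  0.64  1.08]
-1 40 (0.52, -0.09, 0.01) [-0.65  0.46 -0.48  0.87  0.66  1.2 ]
-1 40 (0.54, 0.05, 0.01) [-0.39  0.39 -0.6   0.61  0.7   1.53]
-1 40 (0.56, 0.1, 0.01) [-0.28  0.39 -0.6   0.51  0.7   1.68]
-1 40 (0.5, -0.08, 0.2) [-0.66  0.18 -0.37  1.26  0.66  1.19]
-1 40 (0.52, 0.0, 0.15) [-0.5   0.19 -0.49  1.02  0.69  1.39]
```

Run:
```python
from h import *
manip.movep([.50,-.17,.22],rot(1.21,np.radians(30),1))
c=manip.get_calibration("wrist");im=manip.read_camera("wrist");np.savez("w1.npz",**{k:c[k] for k in("mtx","R","t")})
cv2.imwrite("pics/w1.png",cv2.resize(im[:,:,::-1],None,fx=1.5625,fy=1.5625,interpolation=cv2.INTER_CUBIC));print(manip.state()["time"])
```

```text
3.0917
```

View pics/w1.png

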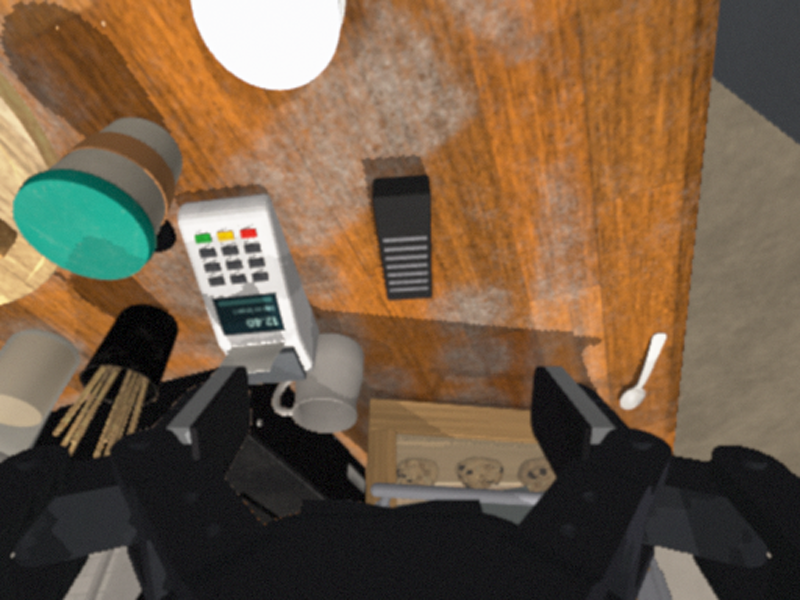

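Wrist view: the thick tail is nearest the camera, with its bottom edge at (372,180)–(430,177) and top edge at (374,195)–(429,193). The nose is at (388,299)–(432,296), pointing at the door. The door's lower outer edge runs from its free end at (369,400) to about (535,411).

Run:
```python
from h import *
c=dict(np.load("w1.npz")); f=lambda u,z:ray(c,((u[0]+.5)/1.5625-.5,(u[1]+.5)/1.5625-.5),z)
P=[f((372,180),0),f((430,177),0),f((374,195),.027),f((429,193),.027),f((388,299),.002),f((432,296),.002)]
print(np.round(P,4))
own=[(-.065,.021*-1),(-.065,.021),(-.065,-.021),(-.065,.021),(.065,-.021),(.065,.021)]
th,t,r=fit2(own,P);print("wedge",th,t,(r*1e3).round(1).tolist())
a,b=f((369,400),.0125),f((535,411),.0125);print("door",a,b,"dir",np.arctan2((b-a)[1],(b-a)[0])-np.pi/2+np.pi*0)
# predicted case features
C=manip.get_calibration("side")
th,t=1.2125,np.array([.5512,.2892]);R=np.array([[np.cos(th),-np.sin(th)],[np.sin(th),np.cos(th)]])
for n,o in [("top hinge-front",(-.06,.14,.262)),("top free-front",(-.06,-.14,.262)),("top back hinge",(.06,.14,.262)),("bot front hinge",(-.06,.14,.024)),("hinge door bottom",(-.078,.14,.012)),("hinge door top",(-.078,.14,.242))]:
    w=np.r_[R@o[:2]+t,o[2]];print(n,w.round(3),proj(C,w).round(1))
a=cv2.imread("pics/side0.png");cv2.imwrite("pics/s1.png",cv2.resize(a[100:270,90:250],None,fx=3.5,fy=3.5,interpolation=cv2.INTER_CUBIC))
```

```text
[[ 0.535  -0.1187  0.    ]
 [ 0.4935 -0.1057  0.    ]
 [ 0.5314 -0.1219  0.027 ]
 [ 0.4946 -0.1098  0.027 ]
 [ 0.5686  0.0024  0.002 ]
 [ 0.5288  0.0133  0.002 ]]
wedge 1.288864089200049 [ 0.53133654 -0.05260434] [[1.6, 2.1], [0.4, 3.5], [-2.1, -1.1], [1.5, -0.6], [-1.0, -1.5], [-0.4, -2.4]]
door [0.64471569 0.13981925 0.0125    ] [0.46887213 0.23183834 0.0125    ] dir 1.0886822564591223
top hinge-front [0.399 0.282 0.262] [153.8 168.3]
top free-front [0.661 0.184 0.262] [177.4 121.5]
top back hinge [0.441 0.394 0.262] [104.1 167.8]
bot front hinge [0.399 0.282 0.024] [166.4 246.3]
hinge door bottom [0.393 0.265 0.012] [173.6 250. ]
hinge door top [0.393 0.265 0.242] [162.4 175.7]
```

View pics/s1.png

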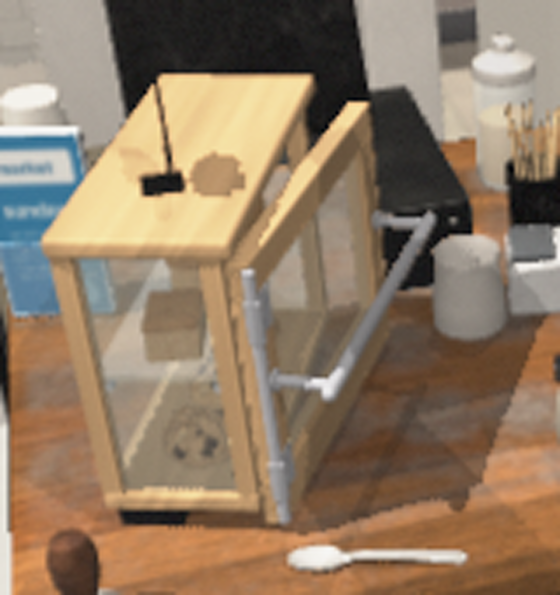

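Run:
```python
from h import *
from scipy.optimize import least_squares
S=manip.get_calibration("scene");D=manip.get_calibration("side");W=dict(np.load("w1.npz"))
sc=lambda u,x0,y0,k:np.array([x0+(u[0]+.5)/k-.5,y0+(u[1]+.5)/k-.5])
obs=[(S,sc(u,205,110,3.5),i) for i,u in enumerate([(593,17),(767,68),(690,402),(492,335)])]+[(D,sc(u,90,100,3.5),i) for i,u in ((0,(230,250)),(1,(45,242)),(2,(162,74)),(3,(313,77)))]
sg=[(-1,1),(1,1),(1,-1),(-1,-1)]
ends=[(S,sc((425,325),205,110,3.5),1),(S,sc((380,450),205,110,3.5),0),(W,sc((369,400),0,0,1.5625),0),(D,sc((370,107),90,100,3.5),1)]
def res(p,full=False):
    x,y,th,hx,hy,sw=p;R=np.array([[np.cos(th),-np.sin(th)],[np.sin(th),np.cos(th)]]);r=[]
    for c,u,i in obs: r.append(proj(c,np.r_[R@(np.array(sg[i])*[hx,hy])+[x,y],.262])-u)
    for c,u,top in ends:
        o=np.array([-.078,.14])+.28*np.array([-np.sin(sw),-np.cos(sw)])
        r.append(proj(c,np.r_[R@o+[x,y],.0125+.23*top])-u)
    return np.array(r) if full else np.r_[np.ravel(r),(hx-.062)/.003,(hy-.142)/.003]
s=least_squares(res,[.551,.289,1.21,.063,.142,.12],loss="soft_l1");print(s.x.round(4));print(res(s.x,True).round(1).tolist())
```

```text
[0.5512 0.2889 1.2133 0.0642 0.1425 0.1062]
[[-0.0, -0.2], [-0.3, -0.1], [-0.5, 0.1], [0.3, 0.3], [0.2, -2.3], [-0.3, -0.5], [-0.2, 0.2], [-0.0, -0.5], [0.2, -0.7], [-0.7, 0.2], [0.7, -0.2], [-1.2, -2.2]]
```

Run:
```python
from h import *
c=dict(np.load("w1.npz")); f=lambda u,z:ray(c,((u[0]+.5)/1.5625-.5,(u[1]+.5)/1.5625-.5),z)
for u in((268,192),(275,205),(318,340)): print([f(u,z).round(3)[:2].tolist() for z in(0,.03,.06)])
S=manip.get_calibration("scene");g=lambda u,z:ray(S,(205+(u[0]+.5)/3.5-.5,110+(u[1]+.5)/3.5-.5),z)
for u in((40,408),(235,432)): print([g(u,z).round(3)[:2].tolist() for z in(0,.03,.06)])
th=1.289;R=np.array([[np.cos(th),-np.sin(th)],[np.sin(th),np.cos(th)]])
for o in((-.047,-.057),(-.036,-.057),(-.058,-.057)):print(R@o+[.5313,-.0526])
```

```text
[[0.614, -0.137], [0.598, -0.152], [0.583, -0.167]]
[[0.615, -0.125], [0.599, -0.141], [0.584, -0.157]]
[[0.659, 0.035], [0.639, 0.004], [0.619, -0.027]]
[[0.605, -0.139], [0.618, -0.136], [0.631, -0.133]]
[[0.624, 0.024], [0.636, 0.022], [0.649, 0.021]]
[ 0.57298194 -0.11359685]
[ 0.57604084 -0.10303072]
[ 0.56992304 -0.12416298]
```

```bash
cat >> h.py <<'E'
A=np.radians(32); CT=1.213; CP=np.array([.5512,.2889])
def w2(th,t,o): return np.array([[np.cos(th),-np.sin(th)],[np.sin(th),np.cos(th)]])@np.array(o)+t
def case(x,y,z): return np.r_[w2(CT,CP,(x,y)),z]
def show(tag=""):
    s=manip.state();x=np.array([np.cos(CT),np.sin(CT),0]);F=np.array(s["force"])
    print(tag,"t%.2f"%s["time"],"ee",np.round(s["ee_pos"],4),"F",F.round(1),"Fpush %.1f"%(F@x),"gap %.4f gf %.1f"%(s["finger_gap"],s["gripper_force"]));return F
E
python3 - <<'E'
from h import *
th=1.289;g=np.r_[w2(th,np.array([.5313,-.0526]),(-.040,0)),.003];q=rot(th,A)
z=Rn.from_quat(q).as_matrix()[:,2]
manip.movep(g-z*.12,q);show("pre")
manip.move_l(g,feed=.12);show("down")
manip.grasp(40);show("grip")
manip.move_l(g+[0,0,.005],feed=.05);show("lift")
c=manip.get_calibration("wrist");np.savez("w2.npz",**{k:c[k] for k in("mtx","R","t")})
cv2.imwrite("pics/w2.png",cv2.resize(manip.read_camera("wrist")[:,:,::-1],None,fx=1.5625,fy=1.5625))
E
```

```text
pre t3.63 ee [ 0.5027 -0.1522  0.1051] F [-0.4 -0.  -0.2] Fpush -0.2 gap 0.0856 gf 0.0
down t4.78 ee [ 0.5209 -0.0917  0.0037] F [1.6 0.2 0.1] Fpush 0.8 gap 0.0852 gf 0.0
grip t5.26 ee [ 0.5206 -0.0916  0.0034] F [-0.9 -1.6  3.7] Fpush -1.8 gap 0.0412 gf 41.8
lift t5.51 ee [ 0.5201 -0.091   0.0081] F [-0.5  0.4 -0.4] Fpush 0.1 gap 0.0418 gf 41.3
```

View pics/w2.png

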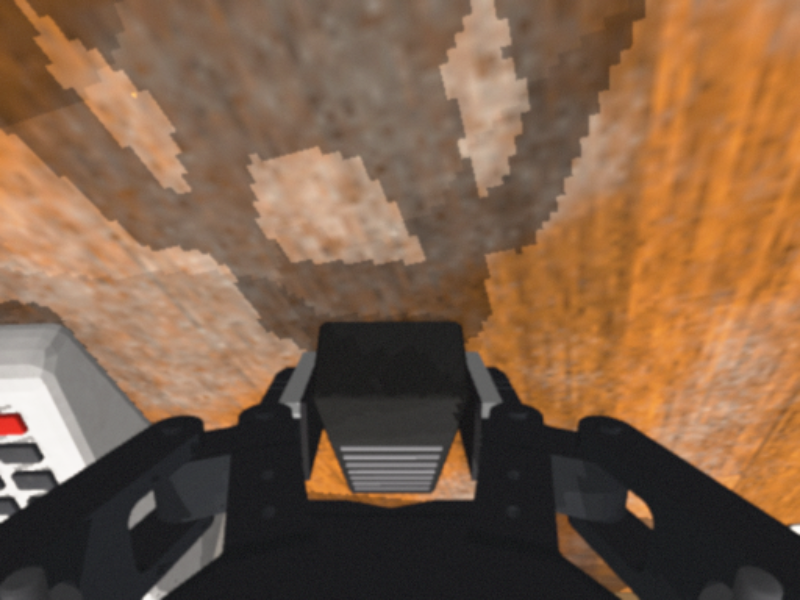

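Wedge held squarely: tail face at (320–465, 323–400), pads on both sides near the tail. Next: measure where it sits in the grip, carry it to the door, lower it and feel forward.

Run:
```python
from h import *
c=dict(np.load("w2.npz")); p=ray(c,((392.5)/1.5625-.5,322/1.5625-.5),.005)
s=manip.state();d=(p-s["ee_pos"])[:2];th=1.289
print("tail in tcp own:",d@[np.cos(th),np.sin(th)],d@[-np.sin(th),np.cos(th)])
Y=-.06; q=rot(CT,A)
# wedge origin own x -> TCP +(-.040)
P=lambda nose,z: case(nose-.065-.040,Y,z)
manip.move_l(P(-.16,.010),q,feed=.12);show("at")
manip.move_l(P(-.14,.007),feed=.06);show("near")
for z in (.006,.005,.004,.003,.002):
    manip.move_l(P(-.14,z),feed=.03);manip.wait(.1);F=show("z%.3f"%z)
    if F[2]>2: break
```

```text
tail in tcp own: -0.022983641387231073 -0.00029110112060290585
at t6.63 ee [0.515  0.0192 0.0101] F [ 0.  -0.3 -1.6] Fpush -0.3 gap 0.0414 gf 41.4
near t7.12 ee [0.5214 0.0388 0.0068] F [-0.3  0.  -1.1] Fpush -0.1 gap 0.0412 gf 41.4
z0.006 t7.47 ee [0.5216 0.0383 0.006 ] F [-0.3 -0.5 -1. ] Fpush -0.6 gap 0.0416 gf 41.4
z0.005 t7.82 ee [0.5216 0.0384 0.005 ] F [ 0.9  0.3 -1.5] Fpush 0.6 gap 0.0411 gf 41.4
z0.004 t8.17 ee [0.5216 0.0384 0.004 ] F [-0.2  0.  -0.7] Fpush -0.1 gap 0.0412 gf 41.4
z0.003 t8.52 ee [0.5218 0.0384 0.0034] F [-2.1 -2.1  5.2] Fpush -2.7 gap 0.0417 gf 41.8
```

```bash
cat >> h.py <<'E'
Y=-.06
P=lambda nose,z: case(nose-.107,Y,z)
def avgF(n=4):
    L=[]
    for _ in range(n): manip.wait(.03);L.append(manip.state()["force"])
    F=np.mean(L,0);x=np.array([np.cos(CT),np.sin(CT),0]);return F@x,F[2]
E
python3 - <<'E'
from h import *
Z=.0037; n=-.138
manip.move_l(P(n,Z),feed=.03);print(avgF())
while n<-.032:
    n+=.01 if n<-.085 else .004
    manip.move_l(P(n,Z),feed=.05); fx,fz=avgF(); s=manip.state()
    print("nose %.3f act %.4f Fx %.1f Fz %.1f t %.1f"%(n,(np.array(s["ee_pos"])[:2]-CP)@[np.cos(CT),np.sin(CT)]+.107,fx,fz,s["time"]))
    if fx<-4: break
cv2.imwrite("pics/sd2.png",cv2.resize(manip.read_camera("side")[100:270,90:270,::-1],None,fx=3.3,fy=3.3,interpolation=cv2.INTER_CUBIC))
E
```

```text
(np.float64(-0.5154076551061043), np.float64(-0.8144287048735046))
nose -0.128 act -0.1279 Fx 0.4 Fz -0.7 t 9.4
nose -0.118 act -0.1180 Fx 0.1 Fz -1.1 t 9.9
nose -0.108 act -0.1080 Fx 0.3 Fz -0.8 t 10.3
nose -0.098 act -0.0980 Fx -0.3 Fz -1.2 t 10.8
nose -0.088 act -0.0880 Fx 0.2 Fz -1.2 t 11.3
nose -0.078 act -0.0780 Fx -0.1 Fz -1.4 t 11.8
nose -0.074 act -0.0740 Fx 0.1 Fz -1.1 t 12.2
nose -0.070 act -0.0700 Fx 0.2 Fz -1.2 t 12.6
nose -0.066 act -0.0660 Fx -0.3 Fz -0.8 t 12.9
nose -0.062 act -0.0620 Fx -0.1 Fz -2.0 t 13.3
nose -0.058 act -0.0580 Fx 0.4 Fz -2.3 t 13.7
nose -0.054 act -0.0539 Fx 0.6 Fz -2.7 t 14.1
nose -0.050 act -0.0499 Fx 0.1 Fz -2.9 t 14.5
nose -0.046 act -0.0459 Fx 0.2 Fz -2.9 t 14.9
nose -0.042 act -0.0419 Fx 0.3 Fz -2.7 t 15.2
nose -0.038 act -0.0379 Fx 0.2 Fz -2.6 t 15.6
nose -0.034 act -0.0339 Fx -0.2 Fz -2.8 t 16.0
nose -0.030 act -0.0298 Fx 0.2 Fz -3.6 t 16.4
```

View pics/sd2.png

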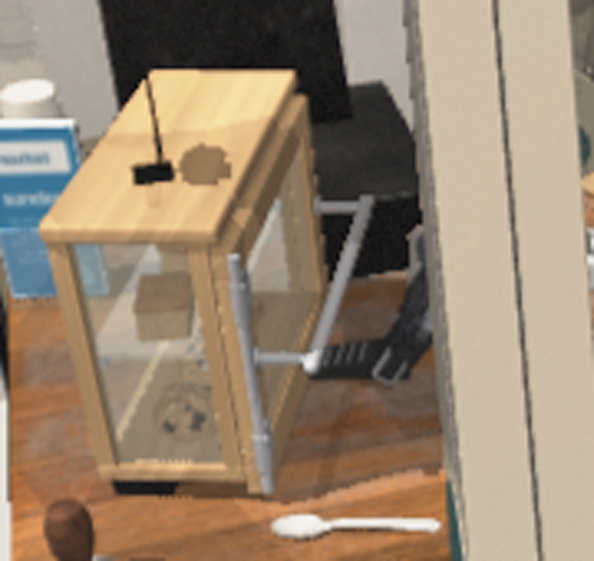

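The door is nearly shut and the wedge top is bearing on it slightly (Fz about −3), held a hair above the counter. I'll lower it onto the counter, then push in with force feedback.

Run:
```python
from h import *
Z=.0037; n=-.030
def rep():
    fx,fz=avgF(); s=manip.state()
    print("n %.4f Z %.4f act %.4f z %.4f Fx %.1f Fz %.1f t %.1f"%(n,Z,(np.array(s["ee_pos"])[:2]-CP)@[np.cos(CT),np.sin(CT)]+.107,s["ee_pos"][2],fx,fz,s["time"]));return fx,fz
while Z>.0025:
    Z-=.0002; manip.move_l(P(n,Z),feed=.02); fx,fz=rep()
    if fz>-.3: break
while n<-.005:
    n+=.002; manip.move_l(P(n,Z),feed=.03); fx,fz=rep()
    if fx<-7: break
```

```text
n -0.0300 Z 0.0035 act -0.0299 z 0.0036 Fx 0.6 Fz -3.0 t 16.8
n -0.0300 Z 0.0033 act -0.0299 z 0.0035 Fx -0.0 Fz -0.7 t 17.2
n -0.0300 Z 0.0031 act -0.0299 z 0.0034 Fx -2.0 Fz 4.5 t 17.6
n -0.0280 Z 0.0031 act -0.0287 z 0.0034 Fx -7.2 Fz 7.6 t 18.0
```

Run:
```python
from h import *
Z=.0033; n=-.028
def rep():
    fx,fz=avgF(); s=manip.state()
    print("n %.4f Z %.4f act %.4f z %.4f Fx %.1f Fz %.1f t %.1f"%(n,Z,(np.array(s["ee_pos"])[:2]-CP)@[np.cos(CT),np.sin(CT)]+.107,s["ee_pos"][2],fx,fz,s["time"]));return fx,fz
manip.move_l(P(n,Z),feed=.03); rep()
while n<-.000:
    n+=.0015; manip.move_l(P(n,Z),feed=.03); fx,fz=rep()
    if -fx-.6*max(fz,0)>11: break
    if fx<-17: break
    if fz>5: Z+=.0001
    if fz<0: Z-=.0001
```

```text
n -0.0280 Z 0.0033 act -0.0287 z 0.0034 Fx -6.3 Fz 6.4 t 18.4
n -0.0265 Z 0.0033 act -0.0279 z 0.0034 Fx -10.3 Fz 9.0 t 18.8
n -0.0250 Z 0.0034 act -0.0270 z 0.0034 Fx -12.9 Fz 10.0 t 19.1
n -0.0235 Z 0.0035 act -0.0259 z 0.0034 Fx -14.6 Fz 10.8 t 19.5
n -0.0220 Z 0.0036 act -0.0247 z 0.0034 Fx -15.6 Fz 10.5 t 19.9
n -0.0205 Z 0.0037 act -0.0235 z 0.0034 Fx -16.6 Fz 10.7 t 20.3
n -0.0190 Z 0.0038 act -0.0223 z 0.0033 Fx -18.3 Fz 10.7 t 20.7
```

Push is 18 N with the tool bearing down about 10 N, which is the stated amount. Releasing and withdrawing along the tool axis.

Run:
```python
from h import *
q=manip.state()["tool_rot"];z=Rn.from_quat(q).as_matrix()[:,2]
manip.open_gripper();show("open");p=np.array(manip.state()["ee_pos"])
manip.move_l(p-z*.05,feed=.06)
manip.move_l(p-z*.16,feed=.12);show("off")
c=manip.get_calibration("wrist");np.savez("w3.npz",**{k:c[k] for k in("mtx","R","t")})
cv2.imwrite("pics/w3.png",cv2.resize(manip.read_camera("wrist")[:,:,::-1],None,fx=1.5625,fy=1.5625))
cv2.imwrite("pics/sc3.png",cv2.resize(manip.read_camera("scene")[110:265,205:430,::-1],None,fx=3.5,fy=3.5,interpolation=cv2.INTER_CUBIC))
```

```text
open t21.18 ee [0.5632 0.1501 0.0037] F [ 0.  -0.9 -0. ] Fpush -0.8 gap 0.0854 gf 0.0
off t23.22 ee [0.5329 0.0721 0.1392] F [-0.2 -1.3  0.4] Fpush -1.3 gap 0.0854 gf 0.0
```

View pics/w3.png

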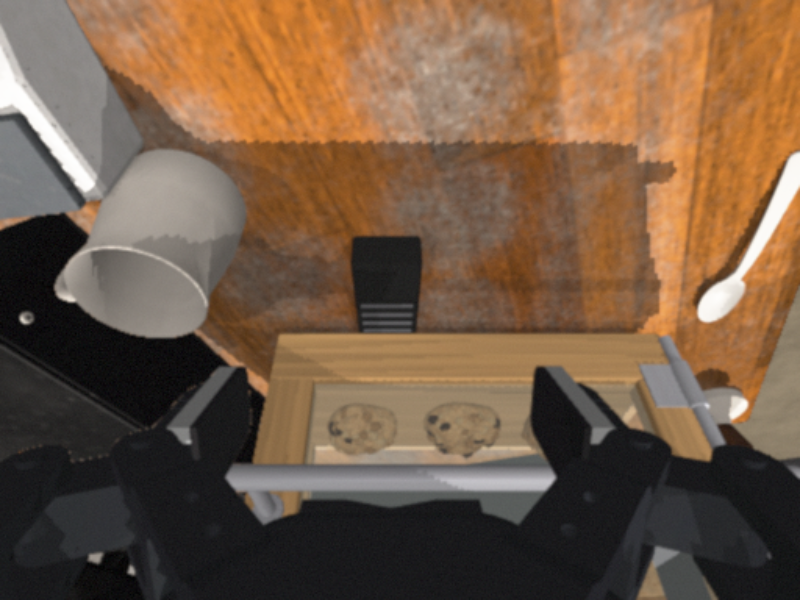

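View pics/sc3.png

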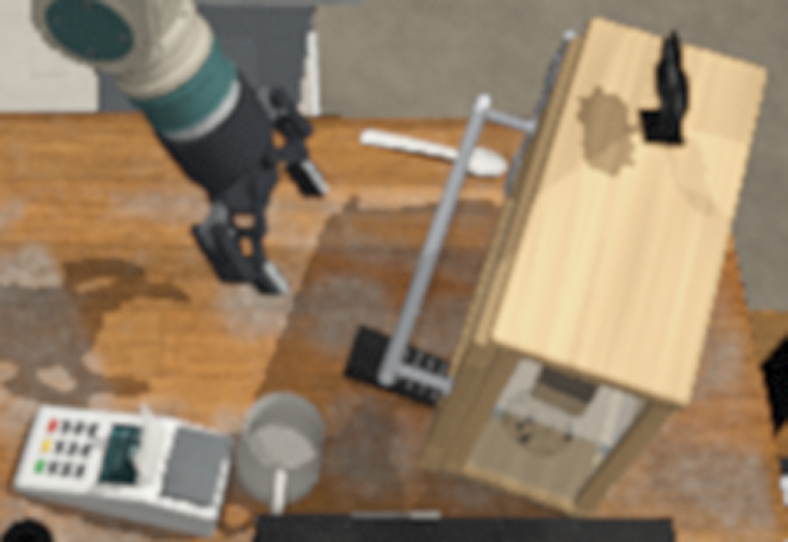

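The wedge's tail edge (353–420, 238) is parallel to the door's lower edge (280–660, 333), the door lies along the case, and nothing else has moved. One numeric check first.

Run:
```python
from h import *
c=dict(np.load("w3.npz")); f=lambda u,z:ray(c,((u[0]+.5)/1.5625-.5,(u[1]+.5)/1.5625-.5),z)
own=lambda p:w2(-CT,[0,0],p[:2]-CP).round(4)
for g in (.010,.013,.015): print("gap",g,"door free",own(f((280,334),g)),"hinge",own(f((658,334),g)))
print("tail bottom",own(f((353,237),0)),own(f((421,237),0)))
```

```text
gap 0.01 door free [-0.0674 -0.1408] hinge [-0.0668  0.1385]
gap 0.013 door free [-0.0712 -0.1397] hinge [-0.0705  0.1357]
gap 0.015 door free [-0.0737 -0.1389] hinge [-0.0731  0.1339]
tail bottom [-0.1514 -0.0825] [-0.1513 -0.0402]
```

Door shut (0.002 rad), wedge square and about 57 mm in. To confirm it's tight, I'll push lightly on the tail with closed fingers to about 11 N.

Run:
```python
from h import *
Y=-.0613
manip.grasp(30)
q=rot(CT,A);z=Rn.from_quat(q).as_matrix()[:,2]
C=lambda x:case(x,Y,.008)
manip.move_l(C(-.180)-z*.06,feed=.15);manip.move_l(C(-.180),feed=.08);b=avgF();print(b)
x=-.172;manip.move_l(C(x),feed=.05)
while x<-.150:
    x+=.0015 if avgF(1)[0]>-2 else .0008; manip.move_l(C(x),feed=.03);fx,fz=avgF(3);s=manip.state()
    print("x %.4f act %.4f Fx %.1f Fz %.1f t %.1f"%(x,(np.array(s["ee_pos"])[:2]-CP)@[np.cos(CT),np.sin(CT)],fx,fz,s["time"]))
    if -fx-.6*max(fz,0)>10.5 or fx<-16 or s["time"]>40: break
manip.move_l(C(-.185),feed=.06);p=C(-.185);manip.move_l(p-z*.15,feed=.15);show("off")
c=manip.get_calibration("wrist");np.savez("w4.npz",**{k:c[k] for k in("mtx","R","t")})
cv2.imwrite("pics/w4.png",cv2.resize(manip.read_camera("wrist")[:,:,::-1],None,fx=1.5625,fy=1.5625))
```

```text
(np.float64(0.3147247305051874), np.float64(-0.13808300904122398))
x -0.1705 act -0.1705 Fx -0.7 Fz 0.1 t 26.5
x -0.1690 act -0.1690 Fx 0.1 Fz 0.1 t 26.9
x -0.1675 act -0.1675 Fx -0.0 Fz -0.2 t 27.3
x -0.1660 act -0.1660 Fx 0.2 Fz -0.2 t 27.6
x -0.1645 act -0.1645 Fx -0.4 Fz -0.1 t 28.0
x -0.1630 act -0.1630 Fx 0.1 Fz -0.2 t 28.4
x -0.1615 act -0.1627 Fx -6.1 Fz 3.6 t 28.8
x -0.1607 act -0.1625 Fx -9.8 Fz 6.1 t 29.2
x -0.1599 act -0.1624 Fx -14.1 Fz 8.8 t 29.6
x -0.1591 act -0.1622 Fx -16.4 Fz 10.8 t 29.9
off t31.68 ee [0.5154 0.0202 0.1345] F [-0.7 -0.2  0.2] Fpush -0.5 gap -0.0000 gf 0.0
```

View pics/w4.png

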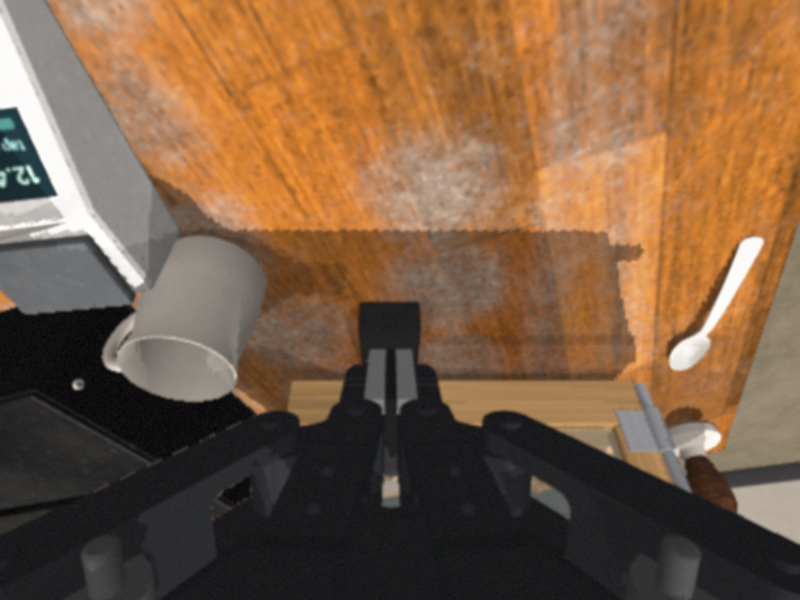

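The wedge held firm, moving about 0.5 mm at 16 N. It is still square with its tail edge at (360–420, 304), and the door is still shut. Handing in.

Run:
```python
from plant import manip
print(manip.finish_job())
```

```text
the job is handed in; nothing more can be done
None
```

The wedge is jammed square under the right-hand half of the door, which is shut. It held firm under a 16 N test push. Nothing else in view was disturbed, the gripper is clear, and the job was handed in at about 32 s.

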